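Set the load-cell range on the bench amplifier

TASK

Take the orange flat screwdriver out of the blue tool rack and, with its blade in the slot of the yellow-collared range selector, turn that selector a quarter turn clockwise (seen from above) as far as its stop. Leave the blue-collared selector as it is, and put the screwdriver back in its hole in the rack, upright and fully down.

Things in the scene. Friction and masses are not known exactly. Their poses are not given: they have to be found in the camera images.
- driver: Flat screwdriver, orange handle, 160 g, 158 mm long, standing blade-down in a rack hole on its black guard. Origin: middle of the blade's tip edge; z up the tool. Blade 16 mm wide along x, 3 mm thick along y, 14 mm tall; shaft 10 mm diameter to z = 70; guard 42 x 42 mm, z = 70 to 78; handle z = 78 to 158. A round green-handled cross-tip driver stands in the other hole.
- handle (a point): Grip point on the axis of the orange handle, 125 mm above the blade tip, 33 mm below the handle's top; axes as the screwdriver's. The flat-sided handle is 34 mm along x (the blade's width direction, also shown by two black stripes on its top) and 24 mm along y: gripped across the 24 mm, the blade lies at right angles to the line on which the fingers close.
- rack: Fixed blue tool rack, 200 mm along x, 80 mm along y, top 85 mm high; origin: centre of its underside, on the table. Two square 28 mm holes, with 3 mm chamfers, through the 12 mm top plate at x = -50 and +50, y = 0. The screwdriver starts in one, upright, guard on the rack top, tip 15 mm above the table, 6 mm side play; the cross-tip driver fills the other.
- yellow_slot (a point): Centre of the slot floor in the white selector (58 mm across, yellow collar) on a grey box 120 x 100 x 45 mm; 49 mm above the table, turns with the selector. x along the slot (red pointer at its -x end), z up. Floor 19.5 x 6 mm; walls upright 5 mm, then flared 45 degrees to a mouth 31.5 x 18 mm, 11 mm above the floor. The blade fits either way round, with 10 degrees of free play.
- yellow_selector (a joint): Angle of the yellow-collared selector about its vertical axis, rad, growing clockwise seen from above: starts at 0 to 0.17; 1.571 is the rigid far stop (red pointer at the black dot on the collar). Friction 0.06 N m: it stays where it is left. Turn the blade some 10 degrees more than the selector, to take up the free play.
- blue_selector (a joint): The same for the like selector with a blue collar on the other grey box; to be left alone.

How it is judged:
By the outcome, as a careful person would: the job done as asked, in the order asked, and still so for the second after the job is handed in, with the robot touching nothing.
It also fails if it takes over 59 s, if anything falls off the work surface, if the arm or the gripper's body presses on something with over 40 N, if the wrist force passes 120 N, or if a joint passes its speed limit or range.

ROBOT

A 6-joint arm with a two-finger parallel gripper is mounted at the origin on the work surface. World frame = base frame: x ahead of the robot, y to its left, z up, the work surface at z = 0. Lengths are in mm, angles in rad, forces in N, time in s.
With the tool pointing down it reaches from about 300 to 775 mm from the base axis. Payload 14.6 kg.
Tool frame: the origin (TCP) lies midway between the tips of the shut fingers; the grasp point (between the pads) lies 19 mm behind it (manip.hold_point_z is the distance from the TCP to the grasp point, in mm); z points along the fingers, y is the direction in which the jaws open and shut (so a half turn about z gives the same grasp; the last joint's range is limited). The gripper opens to 94 mm and grips with 3 to 60 N. Pads are 16 mm wide; open, the fingers measure 119 mm over their backs; the gripper's body (75 mm by 177 mm) begins 78 mm behind the grasp point.
Start: joints at [1.226, 0.3, 1.521, -0, 1.321, -0.067], TCP at [150.83, 528.904, 205.446] pointing down, gripper open.
Joint ranges: [-3.03, 3.03], [-0.79, 2.21], [0.23, 2.52], [-1.04, 4.18], [0, 3.07], [-2.55, 2.55]. Speed limits (rad/s): [2.22, 2.22, 2.57, 3.14, 3.14, 3.14].

INTERFACE

Orientations are given as [roll, pitch, yaw] about the fixed x, y, z axes, in that order (R = Rz(yaw) Ry(pitch) Rx(roll)).
In Python, from cell import manip gives the robot as it stands.
- The arm moves only by the shell command python3 -m crank 'ROWS' [OPENING] [FORCE]. ROWS is JSON, a list of rows, each an object with "offset": the shift along the world's x, y, z in m, a list of three; "spin": the turn about the world's z in degrees. In form: [{"offset": [dx, dy, dz], "spin": spin}, ...]. A call has exactly 8 rows; each row is the pose to reach, as a shift and turn from the pose measured when the call began; what a row does not reach only later rows make up. A row lasts 1/12 s, in which the tool goes at most 41.7 mm and 7.16 degrees, less where a joint would pass 70% of its speed; a pose out of reach is approached as far as the arm can. A call with a gripper value outside its range is refused whole. OPENING is the opening, from 0 (shut) to 1 (fully open), set as the call begins (- or left out, the last holds). The fingers move at their own pace and stop on an object; FORCE is the grip in N (left out, the last holds). Time passes only in rows, so rows that repeat a pose let the fingers close, or fill a call up. It gives the time, the measured TCP pose, the force and the opening at its end, in the units of the state.
- manip.read_state(): the state, without advancing time (a new reading comes with each control period).
- manip.camera(name): name is "side" or "top" or "wrist"; returns a dict with "pixels" (480x640x3 uint8, red, green, blue), "fx", "fy", "cx", "cy" (pixels), "extrinsics" (4x4, takes a point from world to camera coordinates); the wrist camera has in their place "hand_eye" (4x4, takes a point from camera to tool coordinates, whose origin is the TCP and whose axes are the flange's). Camera axes: x right, y down, z forward; pixel columns grow to the right and rows downward; lengths in mm; the calibration is good to about 2 mm. The wrist camera is an equidistant fisheye: a pixel r from the principal point sees the ray r / f radians off the axis. A picture is of the moment at which its call begins: read the wrist's pose just before it. There is no depth.
- manip.sign_off(): hands the job in, once; it reports no verdict.
Trained networks look in a picture, given as the dict that the camera call returned (one of the last four; its "shot" number tells which), for a name from the list of things; names that differ only in an ending like _2 or _b are one class to them, and where a whole thing is asked for, a point or a joint stands for the part that bears it (a point fixed in the world has none). Each returns a list of dicts, best first, with "conf" (0 to 1); they miss things now and then, are a little off and sometimes report something else, mostly with a low value. They report only what shows in the picture. A call takes as long as a camera call.
- manip.search_frame(picture, name): "location" ([x, y, z] in mm, in world coordinates, good to about 4 mm: the middle of the surface that is visible of it).
- manip.masks_of(picture, name): "mask" (480x640 bool, what is visible of it).
The state is a dict: "clock": time; "joints": joint angles; "qd": joint speeds; "effort": joint torques, N m; "eef_pos": TCP position; "eef_rot": TCP orientation; "wrist_force": force on the tool from outside, world axes, zero at the start; "moment": the same for the moment, N m; "finger_gap": finger opening in mm.
Only numpy, scipy, OpenCV 4.12 (cv2) and the standard library are available. Lean on these libraries where they do the work, as an engineer would, in place of code of your own. Each camera call takes 0.05 s, during which the arm holds its last target. There are 200 camera calls.

## Working session

There is one attempt and no reset: what is moved stays moved. The work goes in short steps, Python scripts to look and compute and a shell command to move; the robot and the scene stay as the last step left them, time stands still between calls to the robot, and variables do not carry over. Pictures are saved under pics/ and viewed, about 8 in all and at most 12, crops included, and the job is handed in when it is done.

```bash
mkdir -p pics; ls; python3 - <<'E'
from cell import manip
import cv2
s=manip.read_state();print(s)
for n in ["top","side"]:
    p=manip.camera(n);cv2.imwrite(f"pics/{n}0.png",p["pixels"][:,:,::-1])
    print(n,p["fx"],p["fy"],p["cx"],p["cy"],p["extrinsics"].round(3).tolist())
    for k in ["driver","handle","rack","yellow_slot","yellow_selector","blue_selector"]:
        print(k,[(d["location"],round(d["conf"],2)) for d in manip.search_frame(p,k)][:3])
E
```

```text
pics
{'clock': 0.0, 'joints': array([ 1.22640902e+00,  3.00479338e-01,  1.52161524e+00,  1.92085928e-05,
        1.32067812e+00, -6.65858053e-02]), 'qd': array([-0.00033815, -0.0023782 , -0.00059125,  0.00027318, -0.00021193,
        0.00035477]), 'effort': array([-3.27615311e-06, -5.31790030e+01, -3.52765703e+01,  7.08995503e-02,
        2.41306279e-02, -5.54486394e-05]), 'eef_pos': array([150.73176855, 528.6600349 , 204.86735625]), 'eef_rot': array([-3.14041645e+00, -9.70806474e-05,  2.86378633e+00]), 'wrist_force': array([-0.13153841, -0.19231965,  0.54394929]), 'moment': array([-0.02941136, -0.00585208,  0.05983062]), 'finger_gap': 94.05987674206726}
top 535.3196014154478 535.3196014154478 313.01318403292316 239.58047947513032 [[-0.004, -1.0, 0.009, 8.29], [-0.994, 0.003, -0.105, 494.122], [0.105, -0.009, -0.994, 1083.47], [0.0, 0.0, 0.0, 1.0]]
driver [([414.4, 280.2, 143.9], 0.91)]
handle [([414.7, 281.7, 147.2], 0.62)]
rack [([414.7, 279.8, 148.2], 0.47)]
yellow_slot [([561.5, -275.1, 59.6], 0.69)]
yellow_selector [([558.2, -276.5, 63.1], 0.59)]
blue_selector [([500.5, -48.0, 60.6], 0.74)]
side 521.6530671365141 521.6530671365141 317.2457117105092 236.78161117775585 [[1.0, -0.003, 0.012, -483.933], [0.007, -0.687, -0.726, 92.42], [0.01, 0.726, -0.687, 904.837], [0.0, 0.0, 0.0, 1.0]]
driver [([416.3, 275.3, 121.3], 0.73)]
handle [([417.5, 272.0, 121.9], 0.55)]
rack [([469.0, 285.0, 30.5], 0.73)]
yellow_slot [([563.2, -285.1, 62.0], 0.67)]
yellow_selector [([556.2, -279.2, 59.3], 0.67)]
blue_selector [([502.6, -56.7, 61.4], 0.9)]
```

View pics/top0.png

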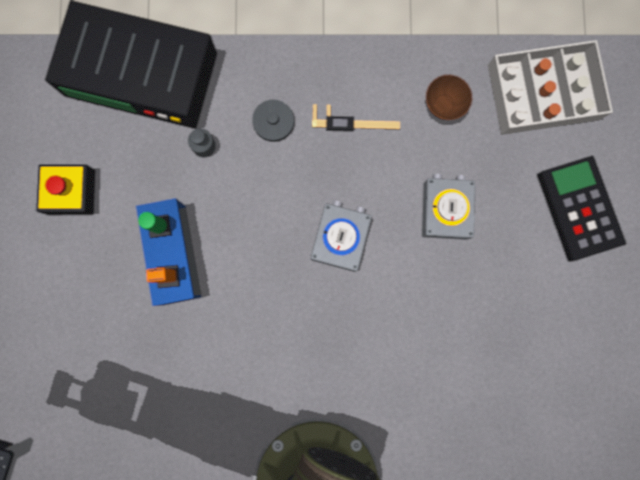

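View pics/side0.png

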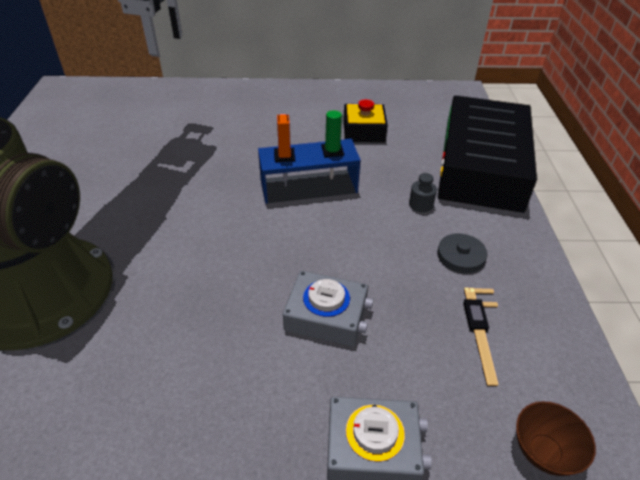

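The top view shows the orange driver at (158,274), green at (155,222), the yellow selector at (452,207) with its red pointer at the bottom (452,220) and its black dot at the left (434,207). The side view agrees: slot along world x, pointer at -x. Next I move above the driver for a close look.

```bash
python3 -m crank '[{"offset":[0.02,-0.02,0.02],"spin":0},{"offset":[0.05,-0.047,0.04],"spin":0},{"offset":[0.077,-0.073,0.055],"spin":0},{"offset":[0.104,-0.1,0.07],"spin":0},{"offset":[0.131,-0.126,0.085],"spin":0},{"offset":[0.158,-0.152,0.095],"spin":0},{"offset":[0.185,-0.178,0.1],"spin":0},{"offset":[0.21,-0.2,0.1],"spin":0}]' 1
python3 -m crank '[{"offset":[0.02,-0.02,0],"spin":0},{"offset":[0.04,-0.04,0],"spin":0},{"offset":[0.05,-0.05,0],"spin":0},{"offset":[0.055,-0.05,0],"spin":0},{"offset":[0.055,-0.05,0],"spin":0},{"offset":[0.055,-0.05,0],"spin":0},{"offset":[0.055,-0.05,0],"spin":0},{"offset":[0.055,-0.05,0],"spin":0}]'
cat > h.py <<'E'
from cell import manip
import cv2, numpy as np
from scipy.spatial.transform import Rotation as Rn
def shot(f):
    s=manip.read_state();p=manip.camera("wrist");cv2.imwrite("pics/"+f,p["pixels"][:,:,::-1])
    T=np.eye(4);T[:3,:3]=Rn.from_euler("xyz",s["eef_rot"]).as_matrix();T[:3,3]=s["eef_pos"]
    M=T@np.array(p["hand_eye"]);return s,p,M
def px2w(p,M,uv,z):
    "pixels (n,2) to world points on the plane at height z (fisheye)"
    d=(np.atleast_2d(uv).astype(float)-[p["cx"],p["cy"]])/[p["fx"],p["fy"]]
    r=np.linalg.norm(d,axis=1,keepdims=True);v=np.hstack([d/np.maximum(r,1e-9)*np.sin(r),np.cos(r)])@M[:3,:3].T
    return M[:3,3]+v*((z-M[2,3])/v[:,2:])
def w2px(p,M,X):
    c=(np.atleast_2d(X)-M[:3,3])@M[:3,:3];n=np.linalg.norm(c[:,:2],axis=1,keepdims=True)
    return c[:,:2]/np.maximum(n,1e-9)*np.arctan2(n,c[:,2:])*[p["fx"],p["fy"]]+[p["cx"],p["cy"]]
E
python3 - <<'E'
from h import *
s,p,M=shot("w1.png");print(s["eef_pos"],s["eef_rot"],p["fx"],p["cx"],p["cy"],p["hand_eye"])
for k in ["driver","handle","rack"]:
    print(k,[(d["location"],round(d["conf"],2)) for d in manip.search_frame(p,k)][:3])
E
```

```text
clock: 1.37
eef_pos: [362.3, 327.3, 307.0]
eef_rot: [3.14, 0.002, 2.863]
wrist_force: [0.5, 0.5, 0.9]
finger_gap: 93.7
clock: 2.03
eef_pos: [416.6, 278.0, 307.1]
eef_rot: [3.139, 0.002, 2.865]
wrist_force: [-0.0, 0.2, -0.5]
finger_gap: 93.7
[416.61810194 278.02939871 307.09157019] [3.13947157e+00 1.55689800e-03 2.86472737e+00] 371.64829954431775 320.0648797761529 240.50731019820398 [[-3.87845582e-04 -9.63265776e-01 -2.68549612e-01  7.71634813e+01]
 [ 9.99999874e-01 -2.88210733e-04 -4.10434397e-04 -8.18479386e-01]
 [ 3.17958528e-04 -2.68549737e-01  9.63265767e-01 -1.79704884e+02]
 [ 0.00000000e+00  0.00000000e+00  0.00000000e+00  1.00000000e+00]]
driver [([406.8, 288.0, 172.0], 0.97)]
handle [([406.7, 287.8, 170.9], 0.98)]
rack [([456.8, 295.2, 79.2], 0.57)]
```

View pics/w1.png

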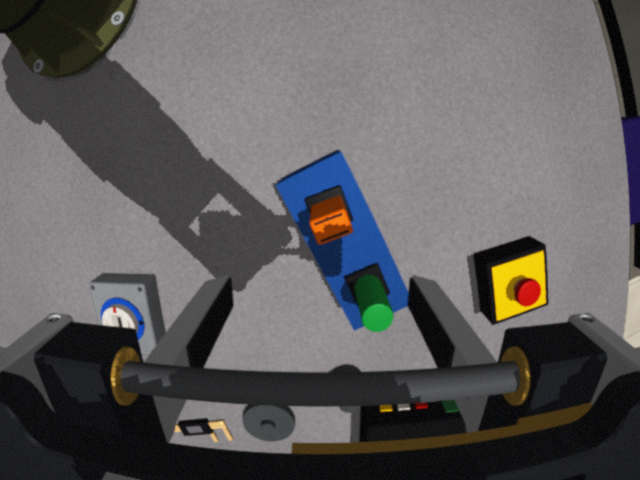

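The wrist view shows the orange handle's top at about (330,222), with its stripes nearly horizontal in the image, so the blade lies along the closing direction and I need about a 90° turn. I'll measure the top face.

```bash
python3 - <<'E'
import cv2
im=cv2.imread("pics/w1.png")[140:340,260:430]
cv2.imwrite("pics/w1c.png",cv2.resize(im,None,fx=3,fy=3,interpolation=cv2.INTER_CUBIC))
E
```

```text
(no output)
```

View pics/w1c.png

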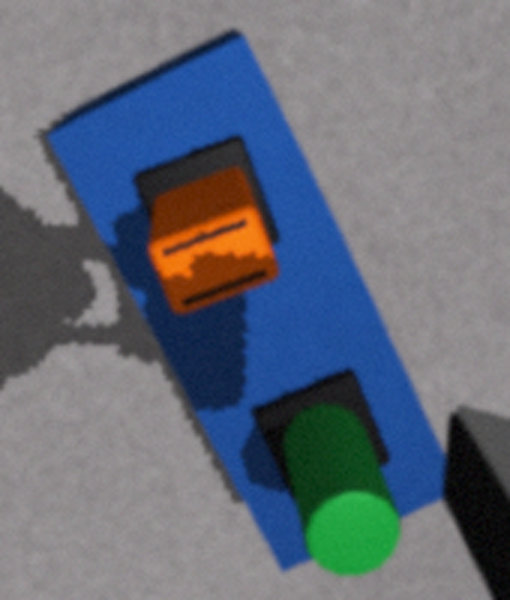

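The crop shows the handle-top corners at about (149,245), (261,205), (278,268), (178,314), and the rack-top corners at (44,132), (240,33), (446,497), (285,571).

```bash
python3 - <<'E'
from h import *
s,p,M=shot("w1b.png")
f=lambda a,z:px2w(p,M,np.array(a)/3+[260,140],z)[:,:2]
t=f([(149,245),(261,205),(278,268),(178,314)],173);print(t.round(1),t.mean(0).round(1))
st=f([(163,252),(245,222),(184,303),(267,272)],173);print(st.round(1),st.mean(0).round(1))
for a,b in((0,1),(2,3)):
    d=st[b]-st[a];print("stripe deg",np.degrees(np.arctan2(d[1],d[0])),np.hypot(*d))
g=f([(136,175),(240,138),(278,240)],93);print("guard",g.round(1),"centre",(g[0]+g[2])/2,[np.degrees(np.arctan2(*(g[j]-g[i])[::-1])).round(1) for i,j in((0,1),(1,2))],np.hypot(*(g[1]-g[0])))
r=f([(44,132),(240,33),(446,497),(285,571)],85);print("rack",r.round(1),r.mean(0),[(np.degrees(np.arctan2(*(r[j]-r[i])[::-1])).round(1),np.hypot(*(r[j]-r[i])).round(1)) for i,j in((0,1),(1,2),(2,3),(3,0))])
c,R=cv2.minAreaRect(t.astype(np.float32))[:2];print(c,R)
print("tool yaw deg",np.degrees(s["eef_rot"][2]))
E
```

```text
[[408.2 270.1]
 [405.7 304.2]
 [425.  304.2]
 [430.4 272.4]] [417.3 287.7]
[[411.3 273.4]
 [409.2 298.5]
 [427.7 275. ]
 [425.3 300.8]] [418.4 286.9]
stripe deg 94.67484867977413 25.193705149144396
stripe deg 95.26749124035877 25.873820128233906
guard [[399.1 265.8]
 [396.4 305. ]
 [436.  308.5]] centre [417.56077852 287.13109982] [np.float64(93.9), np.float64(5.0)] 39.35020927011064
rack [[375.6 237.4]
 [360.8 315.3]
 [559.7 348.7]
 [573.3 277.3]] [467.34563383 294.6966098 ] [(np.float64(100.8), np.float64(79.3)), (np.float64(9.5), np.float64(201.7)), (np.float64(-79.2), np.float64(72.6)), (np.float64(-168.6), np.float64(201.7))]
(418.063232421875, 287.9661560058594) (22.34170913696289, 34.23518753051758)
tool yaw deg 164.1023898919517
```

Rack centre is about (467,296) with yaw about 10.5°. Its near hole then falls at (418,287), which agrees with the handle and guard centres. The blade direction is 95°, so I spin by -69°, which also leaves the wrist joint inside its range for the later turn.

```bash
python3 -m crank '[{"offset":[0.001,0.005,0],"spin":-7},{"offset":[0.001,0.009,0],"spin":-14},{"offset":[0.001,0.009,-0.02],"spin":-21},{"offset":[0.001,0.009,-0.03],"spin":-28},{"offset":[0.001,0.009,-0.04],"spin":-35},{"offset":[0.001,0.009,-0.05],"spin":-42},{"offset":[0.001,0.009,-0.06],"spin":-49},{"offset":[0.001,0.009,-0.07],"spin":-56}]'
python3 -m crank '[{"offset":[0,0,0],"spin":-7},{"offset":[0,0,0],"spin":-13},{"offset":[0,0,0],"spin":-13},{"offset":[0,0,0],"spin":-13},{"offset":[0,0,0],"spin":-13},{"offset":[0,0,0],"spin":-13},{"offset":[0,0,0],"spin":-13},{"offset":[0,0,0],"spin":-13}]'
python3 - <<'E'
from h import *
s,p,M=shot("w2.png");print(s["eef_pos"],np.degrees(s["eef_rot"]),np.degrees(s["joints"]).round(1))
d=manip.search_frame(p,"handle");print([(x["location"],x["conf"]) for x in d[:2]])
im=p["pixels"][:,:,::-1].copy()
x,y=418,287.3
print(w2px(p,M,[[x,y,173],[x,y,93]]))
cv2.imwrite("pics/w2c.png",cv2.resize(im[120:420,180:500],None,fx=2.4,fy=2))if 0 else cv2.imwrite("pics/w2c.png",cv2.resize(im[100:400,160:480],None,fx=2,fy=2))
E
```

```text
clock: 2.95
eef_pos: [417.9, 286.6, 236.6]
eef_rot: [3.14, 0.002, 1.881]
wrist_force: [1.0, -1.0, 0.3]
finger_gap: 93.8
clock: 3.62
eef_pos: [418.0, 286.6, 236.7]
eef_rot: [3.139, 0.002, 1.655]
wrist_force: [-0.0, -0.4, -0.1]
finger_gap: 93.7
[417.95053966 286.59674928 236.66205638] [1.79874021e+02 9.00762468e-02 9.48088157e+01] [30.4 10.2 91.5 -0.1 78.2 25.6]
[([418.8, 296.2, 168.8], 0.72)]
[[319.09868954 252.22046202]
 [319.1721851  225.27569837]]
```

View pics/w2c.png

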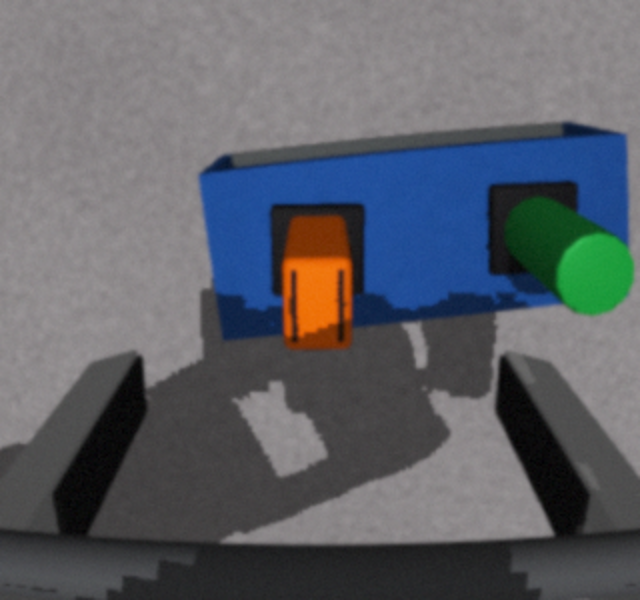

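The handle top is centred at (319,252), exactly as predicted, with stripes parallel to the pads. Descending and gripping.

```bash
python3 -m crank '[{"offset":[0,0.001,-0.03],"spin":0},{"offset":[0,0.001,-0.06],"spin":0},{"offset":[0,0.001,-0.085],"spin":0},{"offset":[0,0.001,-0.105],"spin":0},{"offset":[0,0.001,-0.116],"spin":0},{"offset":[0,0.001,-0.116],"spin":0},{"offset":[0,0.001,-0.116],"spin":0},{"offset":[0,0.001,-0.116],"spin":0}]' 1
python3 -m crank '[{"offset":[0,0,0],"spin":0},{"offset":[0,0,0],"spin":0},{"offset":[0,0,0],"spin":0},{"offset":[0,0,0],"spin":0},{"offset":[0,0,0],"spin":0},{"offset":[0,0,0],"spin":0},{"offset":[0,0,0],"spin":0},{"offset":[0,0,0],"spin":0}]' 0 45
python3 -m crank '[{"offset":[0,0,0],"spin":0},{"offset":[0,0,0],"spin":0},{"offset":[0,0,0],"spin":0},{"offset":[0,0,0],"spin":0},{"offset":[0,0,0.01],"spin":0},{"offset":[0,0,0.02],"spin":0},{"offset":[0,0,0.03],"spin":0},{"offset":[0,0,0.03],"spin":0}]' 0 45
```

```text
clock: 4.38
eef_pos: [418.5, 288.0, 122.0]
eef_rot: [3.138, 0.001, 1.654]
wrist_force: [-0.2, 0.4, -0.3]
finger_gap: 94.2
clock: 5.05
eef_pos: [418.5, 287.9, 122.0]
eef_rot: [3.138, 0.001, 1.654]
wrist_force: [0.4, 0.2, 0.0]
finger_gap: 44.0
clock: 5.72
eef_pos: [419.4, 288.5, 154.7]
eef_rot: [3.134, -0.001, 1.654]
wrist_force: [0.4, -0.9, -1.0]
finger_gap: 23.9
```

Gripped at 23.9 mm, the handle's thickness. Lifting clear and carrying it over toward the yellow selector while turning to yaw 180°.

```bash
python3 -m crank '[{"offset":[0,0,0.03],"spin":0},{"offset":[0,0,0.06],"spin":0},{"offset":[0,0,0.085],"spin":0},{"offset":[0.008,-0.02,0.09],"spin":4},{"offset":[0.018,-0.05,0.09],"spin":10},{"offset":[0.028,-0.085,0.09],"spin":16},{"offset":[0.04,-0.12,0.09],"spin":22},{"offset":[0.052,-0.155,0.09],"spin":28}]'
python3 -m crank '[{"offset":[0.013,-0.037,0],"spin":6},{"offset":[0.026,-0.075,0],"spin":12},{"offset":[0.039,-0.112,0],"spin":18},{"offset":[0.052,-0.15,0],"spin":24},{"offset":[0.065,-0.187,0],"spin":30},{"offset":[0.078,-0.225,0],"spin":36},{"offset":[0.091,-0.26,0],"spin":42},{"offset":[0.104,-0.295,0],"spin":48}]'
python3 -m crank '[{"offset":[0.015,-0.035,0],"spin":3},{"offset":[0.03,-0.07,0],"spin":6},{"offset":[0.045,-0.095,0],"spin":9},{"offset":[0.055,-0.115,0],"spin":9},{"offset":[0.06,-0.117,0],"spin":9},{"offset":[0.06,-0.117,0],"spin":9},{"offset":[0.06,-0.117,0],"spin":9},{"offset":[0.06,-0.117,0],"spin":9}]'
python3 - <<'E'
from h import *
s,p,M=shot("w3.png");print(s["eef_pos"],np.degrees(s["eef_rot"]),np.degrees(s["joints"]).round(1),s["finger_gap"])
for k in ["yellow_slot","yellow_selector","driver"]: print(k,[(x["location"],x["conf"]) for x in manip.search_frame(p,k)[:2]])
E
```

```text
clock: 6.38
eef_pos: [471.5, 131.9, 245.1]
eef_rot: [3.134, -0.001, 2.149]
wrist_force: [1.3, 1.0, -2.6]
finger_gap: 24.0
clock: 7.05
eef_pos: [575.8, -165.1, 245.2]
eef_rot: [3.134, -0.0, 2.991]
wrist_force: [0.9, -0.1, -2.0]
finger_gap: 23.9
clock: 7.72
eef_pos: [635.6, -281.1, 245.6]
eef_rot: [3.134, -0.0, -3.134]
wrist_force: [0.6, -0.6, -2.6]
finger_gap: 23.7
[ 635.61508138 -281.09484331  245.58206974] [ 1.79542634e+02 -9.96778441e-03 -1.79558279e+02] [ -27.    35.8   55.2    0.4   89.2 -117.5] 23.67092331189813
yellow_slot [([551.6, -274.7, 60.0], 0.81)]
yellow_selector [([556.8, -277.1, 56.0], 0.69)]
driver [([622.3, -280.5, 296.1], 0.59)]
```

View pics/w3.png

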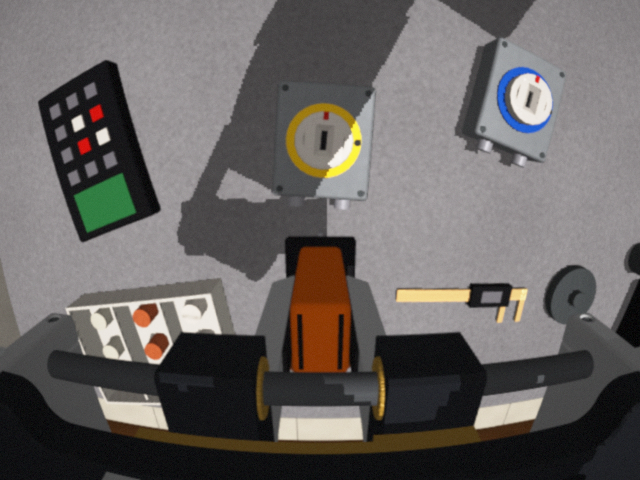

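The wrist view shows the yellow selector at (324,140), its slot nearly vertical in the image, the red pointer at (325,115) and the dot at (358,143), with the driver held straight. Zooming for the slot.

```bash
python3 - <<'E'
from h import *
im=cv2.imread("pics/w3.png")
cv2.imwrite("pics/w3c.png",np.hstack([cv2.resize(im[95:185,280:370],None,fx=5,fy=5,interpolation=cv2.INTER_CUBIC),cv2.resize(im[230:380,275:365],None,fx=3,fy=3,interpolation=cv2.INTER_CUBIC)]))
E
```

```text
(no output)
```

View pics/w3c.png

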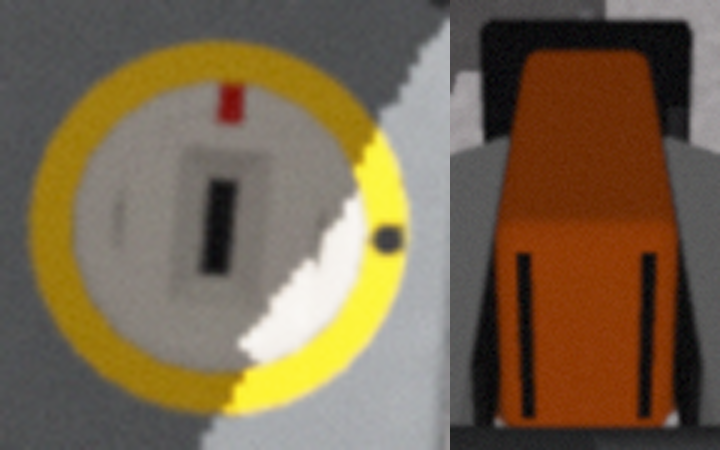

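```bash
python3 - <<'E'
from h import *
s,p,M=shot("w3b.png")
f=lambda a,z:px2w(p,M,np.array(a)/5+[280,95],z)[:,:2]
ang=lambda d:np.degrees(np.arctan2(d[1],d[0])).round(1)
m=f([(182,148),(272,152),(260,303),(172,298)],60);print("mouth",m.round(1),m.mean(0),ang(m[0]-m[3]),ang(m[1]-m[2]))
l=f([(208,180),(237,180),(228,274),(198,272)],49);print("floor",l.round(1),l.mean(0),ang(l[0]-l[3]),ang(l[1]-l[2]),np.hypot(*(l[0]-l[3])))
q=f([(230,103),(387,240),(219,227)],60);print("pointer,dot,collar centre",q.round(1),ang(q[0]-m.mean(0)),ang(q[1]-m.mean(0)))
# driver: top face in picture (crop x3 at 275,230)
t=px2w(p,M,np.array([(497,225),(676,222)])*0+np.array([(45,220),(228,220),(220,425),(48,425)])/3+[275,230],s["eef_pos"][2]+51);print("top face",t.round(1),t.mean(0))
z=s["eef_pos"][2]+51
g=px2w(p,M,np.array([(33,22),(241,22)])/3+[275,230],s["eef_pos"][2]-29);print("guard far edge",g.round(1))
print(s["eef_pos"],np.degrees(s["eef_rot"]))
st=px2w(p,M,np.array([(73,255),(78,415),(199,255),(194,415)])/3+[275,230],z)[:,:2];print("stripes",st.round(1),st.mean(0),ang(st[0]-st[1]),ang(st[2]-st[3]))
E
```

```text
mouth [[ 543.7 -285.5]
 [ 544.3 -268. ]
 [ 574.  -270. ]
 [ 573.2 -287.2]] [ 558.79739274 -277.68304999] 176.6 176.1
floor [[ 549.7 -280.3]
 [ 549.6 -274.5]
 [ 568.7 -276.1]
 [ 568.3 -282.1]] [ 559.0912273  -278.22920802] 174.3 175.1 18.752492134646467
pointer,dot,collar centre [[ 534.7 -276.2]
 [ 561.2 -245.3]
 [ 559.2 -278.2]] 176.6 85.8Traceback (most recent call last):
  File "<stdin>", line 9, in <module>
ValueError: operands could not be broadcast together with shapes (2,2) (4,2)
```

```bash
python3 - <<'E'
from h import *
s,p,M=shot("w3d.png");P=s["eef_pos"];ang=lambda d:np.degrees(np.arctan2(d[1],d[0])).round(1)
f=lambda a,z:px2w(p,M,np.array(a)/3+[275,230],z)[:,:2]
t=f([(45,220),(228,220),(220,425),(48,425)],P[2]+51);print("top",(t-P[:2]).round(1),(t-P[:2]).mean(0))
st=f([(73,255),(78,415),(199,255),(194,415)],P[2]+51);print("stripes",(st-P[:2]).mean(0),ang(st[0]-st[1]),ang(st[2]-st[3]))
g=f([(33,22),(241,22)],P[2]-29);print("guard far edge",(g-P[:2]).round(1))
print(P)
E
```

```text
top [[-16.6 -13.1]
 [-16.7  10.2]
 [ 15.5  10.4]
 [ 15.5 -13.6]] [-0.5741703  -1.54778509]
stripes [ 1.01162386 -1.43259533] -179.4 -179.7
guard far edge [[-21.1 -21. ]
 [-21.3  19.5]]
[ 635.7123592  -281.62535118  245.73608626]
```

The slot centre is at (559,-278) with the pointer at 175.5° and the dot at 86°, which is consistent. The driver axis is on the TCP within about 1 mm. Moving above the slot, then lowering in.

```bash
python3 -m crank '[{"offset":[-0.03,0.002,0],"spin":-2},{"offset":[-0.06,0.003,0],"spin":-4},{"offset":[-0.0767,0.004,-0.01],"spin":-5},{"offset":[-0.0767,0.004,-0.03],"spin":-5},{"offset":[-0.0767,0.004,-0.055],"spin":-5},{"offset":[-0.0767,0.004,-0.07],"spin":-5},{"offset":[-0.0767,0.004,-0.07],"spin":-5},{"offset":[-0.0767,0.004,-0.07],"spin":-5}]'
python3 - <<'E'
from h import *
s=manip.read_state();print(s["eef_pos"],np.degrees(s["eef_rot"]))
o=[]
for n,(u,v) in {"side":(376,420),"top":(452,207)}.items():
    p=manip.camera(n)["pixels"][:,:,::-1]
    o.append(cv2.resize(p[max(0,v-150):v+55,u-60:u+70][-150:],None,fx=3,fy=3,interpolation=cv2.INTER_CUBIC))
cv2.imwrite("pics/in1.png",np.hstack(o))
E
```

```text
clock: 8.68
eef_pos: [558.9, -277.7, 175.8]
eef_rot: [3.134, -0.001, 3.062]
wrist_force: [0.4, -0.2, -1.4]
finger_gap: 23.7
[ 558.93665392 -277.65146684  175.7692085 ] [ 1.79540120e+02 -3.21563370e-02  1.75421898e+02]
```

View pics/in1.png

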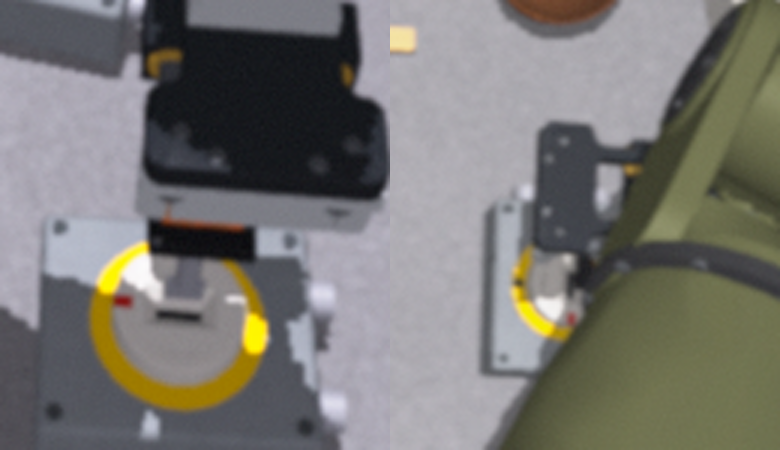

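The side crop shows the blade centred just over the slot. Lowering.

```bash
python3 -m crank '[{"offset":[0,0,-0.003],"spin":0},{"offset":[0,0,-0.006],"spin":0},{"offset":[0,0,-0.009],"spin":0},{"offset":[0,0,-0.012],"spin":0},{"offset":[0,0,-0.015],"spin":0},{"offset":[0,0,-0.0175],"spin":0},{"offset":[0,0,-0.0175],"spin":0},{"offset":[0,0,-0.0175],"spin":0}]'
python3 -c "
from cell import manip
s=manip.read_state();print(s['eef_pos'],s['wrist_force'],s['moment'])"
```

```text
clock: 9.45
eef_pos: [559.5, -278.0, 159.6]
eef_rot: [3.135, 0.002, 3.062]
wrist_force: [0.6, -0.2, -2.1]
finger_gap: 23.7
[ 559.50562227 -277.9610952   159.55341957] [ 0.63773056 -0.18094394 -2.13326339] [ 0.01737474  0.02384288 -0.00168693]
```

```bash
python3 -m crank '[{"offset":[0,0,-0.001],"spin":0},{"offset":[0,0,-0.002],"spin":0},{"offset":[0,0,-0.003],"spin":0},{"offset":[0,0,-0.003],"spin":0},{"offset":[0,0,-0.003],"spin":0},{"offset":[0,0,-0.003],"spin":0},{"offset":[0,0,-0.003],"spin":0},{"offset":[0,0,-0.003],"spin":0}]'
```

```text
clock: 10.12
eef_pos: [559.5, -278.0, 156.6]
eef_rot: [3.135, 0.002, 3.062]
wrist_force: [-0.3, -0.7, -1.4]
finger_gap: 23.8
```

```bash
python3 -m crank '[{"offset":[0,0,0],"spin":-5},{"offset":[0,0,0],"spin":-10},{"offset":[0,0,0],"spin":-15},{"offset":[0,0,0],"spin":-20},{"offset":[0,0,0],"spin":-25},{"offset":[0,0,0],"spin":-30},{"offset":[0,0,0],"spin":-35},{"offset":[0,0,0],"spin":-40}]'
python3 -c "
from cell import manip
s=manip.read_state();print(s['wrist_force'],s['moment'])"
python3 -m crank '[{"offset":[0,0,0],"spin":-5},{"offset":[0,0,0],"spin":-10},{"offset":[0,0,0],"spin":-15},{"offset":[0,0,0],"spin":-20},{"offset":[0,0,0],"spin":-25},{"offset":[0,0,0],"spin":-30},{"offset":[0,0,0],"spin":-35},{"offset":[0,0,0],"spin":-40}]'
python3 -c "
from cell import manip
s=manip.read_state();print(s['wrist_force'],s['moment'])"
python3 -m crank '[{"offset":[0,0,0],"spin":-2},{"offset":[0,0,0],"spin":-4},{"offset":[0,0,0],"spin":-6},{"offset":[0,0,0],"spin":-8},{"offset":[0,0,0],"spin":-10},{"offset":[0,0,0],"spin":-12},{"offset":[0,0,0],"spin":-13},{"offset":[0,0,0],"spin":-13}]'
python3 -c "
from cell import manip
s=manip.read_state();print(s['wrist_force'],s['moment'])"
```

```text
clock: 10.78
eef_pos: [559.3, -278.2, 156.6]
eef_rot: [3.135, 0.002, 2.359]
wrist_force: [-2.4, -1.8, -1.3]
finger_gap: 24.0
[-2.39019822 -1.84786266 -1.29284269] [-0.46514692  0.52133103  0.08274031]
clock: 11.45
eef_pos: [558.6, -278.5, 156.6]
eef_rot: [3.137, 0.002, 1.657]
wrist_force: [-3.3, -1.5, 0.3]
finger_gap: 23.6
[-3.28821276 -1.48363172  0.30956113] [-0.49764314  1.57631327  0.11058355]
clock: 12.12
eef_pos: [558.2, -278.6, 156.5]
eef_rot: [3.138, 0.002, 1.429]
wrist_force: [-3.3, -0.4, 0.7]
finger_gap: 23.7
[-3.3316634  -0.39485155  0.70526528] [-0.13132834  1.24743788  0.04271304]
```

```bash
for i in 1; do python3 -m crank '[{"offset":[0,0,0],"spin":-1},{"offset":[0,0,0],"spin":-2},{"offset":[0,0,0],"spin":-3},{"offset":[0,0,0],"spin":-4},{"offset":[0,0,0],"spin":-4},{"offset":[0,0,0],"spin":-4},{"offset":[0,0,0],"spin":-4},{"offset":[0,0,0],"spin":-4}]'; done
python3 -c "
from cell import manip
s=manip.read_state();print(s['wrist_force'],s['moment'])"
python3 -m crank '[{"offset":[0,0,0],"spin":-1},{"offset":[0,0,0],"spin":-2},{"offset":[0,0,0],"spin":-3},{"offset":[0,0,0],"spin":-3},{"offset":[0,0,0],"spin":-3},{"offset":[0,0,0],"spin":-3},{"offset":[0,0,0],"spin":-3},{"offset":[0,0,0],"spin":-3}]'
python3 - <<'E'
from h import *
s=manip.read_state();print(s['wrist_force'],s['moment'],np.degrees(s["eef_rot"]))
s,p,M=shot("t1.png")
cv2.imwrite("pics/t1c.png",cv2.resize(p["pixels"][180:430,200:440,::-1],None,fx=2.4,fy=2.4))
q=manip.camera("side")["pixels"][340:480,300:450,::-1];cv2.imwrite("pics/t1s.png",cv2.resize(q,None,fx=4,fy=4,interpolation=cv2.INTER_CUBIC))
E
```

```text
clock: 12.78
eef_pos: [558.1, -278.6, 156.5]
eef_rot: [3.138, 0.002, 1.36]
wrist_force: [-4.2, -0.4, 0.1]
finger_gap: 23.3
[-4.23897052 -0.37809009  0.14150576] [-0.12222297  1.31752553  0.0829517 ]
clock: 13.45
eef_pos: [558.1, -278.6, 156.5]
eef_rot: [3.139, 0.002, 1.308]
wrist_force: [-5.1, 0.1, 0.5]
finger_gap: 24.0
[-5.05047467  0.06877023  0.45700435] [-0.02776903  1.49951357  0.03026191] [1.79830073e+02 1.14029063e-01 7.49183721e+01]
```

View pics/t1s.png

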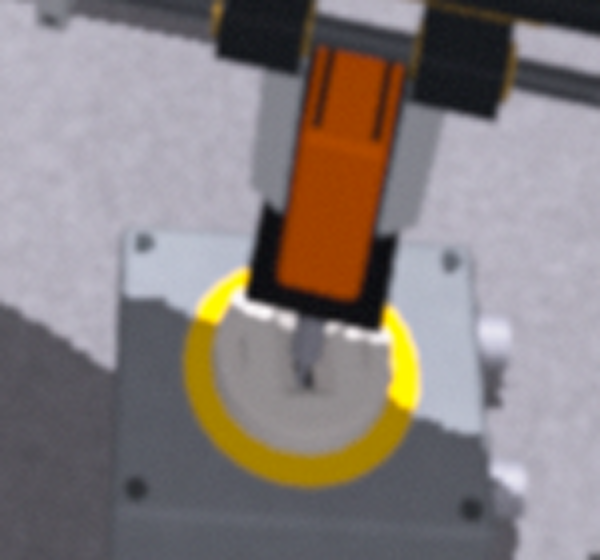

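The pointer is hidden behind the guard and there's no torque rise yet, so I continue gently until the stop is felt.

```bash
python3 -m crank '[{"offset":[0,0,0],"spin":-1},{"offset":[0,0,0],"spin":-2},{"offset":[0,0,0],"spin":-3},{"offset":[0,0,0],"spin":-3},{"offset":[0,0,0],"spin":-3},{"offset":[0,0,0],"spin":-3},{"offset":[0,0,0],"spin":-3},{"offset":[0,0,0],"spin":-3}]'
python3 -c "
from cell import manip
for i in range(3):
  s=manip.read_state();print(s['wrist_force'],s['moment'])"
python3 -m crank '[{"offset":[0,0,0],"spin":-1},{"offset":[0,0,0],"spin":-2},{"offset":[0,0,0],"spin":-3},{"offset":[0,0,0],"spin":-3},{"offset":[0,0,0],"spin":-3},{"offset":[0,0,0],"spin":-3},{"offset":[0,0,0],"spin":-3},{"offset":[0,0,0],"spin":-3}]'
python3 - <<'E'
from h import *
s=manip.read_state();print(s['wrist_force'],s['moment'],np.degrees(s["eef_rot"]))
s,p,M=shot("t2.png")
c=w2px(p,M,[[559,-278,60]])[0];print(c)
x,y=c.astype(int)
st=px2w(p,M,[[0,0]],60)
cv2.imwrite("pics/t2c.png",cv2.resize(p["pixels"][120:420,200:440,::-1],None,fx=2,fy=2,interpolation=cv2.INTER_CUBIC))
E
```

```text
clock: 14.22
eef_pos: [558.0, -278.6, 156.5]
eef_rot: [3.139, 0.002, 1.255]
wrist_force: [-4.7, 0.3, 0.6]
finger_gap: 23.9
[-4.65660185  0.31553485  0.5998212 ] [-0.02874641  1.58252768  0.07170816]
[-4.65660185  0.31553485  0.5998212 ] [-0.02874641  1.58252768  0.07170816]
[-4.65660185  0.31553485  0.5998212 ] [-0.02874641  1.58252768  0.07170816]
clock: 14.88
eef_pos: [558.0, -278.5, 156.5]
eef_rot: [3.139, 0.002, 1.203]
wrist_force: [-4.8, 0.0, 1.8]
finger_gap: 23.8
[-4.8375762   0.02190977  1.75587   ] [0.00229831 1.68753576 0.1723263 ] [1.79845767e+02 1.14056166e-01 6.89171188e+01]
[319.28835288 239.64739612]
```

View pics/t2c.png

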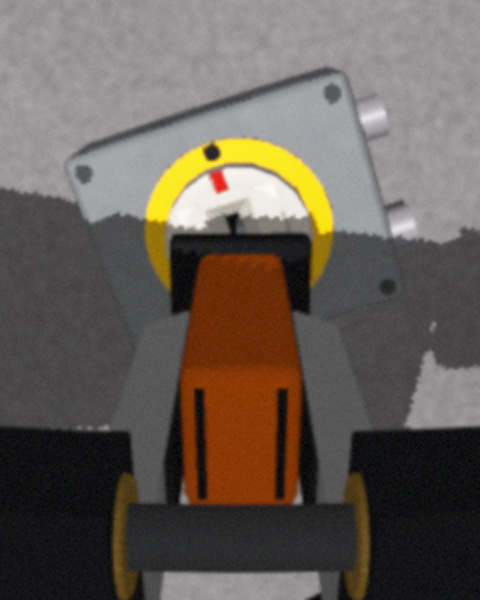

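Mz rose to 0.17 N m, and the pointer (219,181) now lines up with the dot (211,152). I measure both angles.

```bash
python3 - <<'E'
from h import *
s,p,M=shot("t2b.png")
im=p["pixels"].astype(int)[120:420,200:440]
R,G,B=im[...,0],im[...,1],im[...,2]
red=(R>150)&(G<80)&(B<80); red[120:]=0
ys,xs=np.nonzero(red);pr=(xs.mean()+200,ys.mean()+120)
dk=(R+G+B<200);dk[:68]=0;dk[85:]=0;dk[:,:98]=0;dk[:,113:]=0;ys,xs=np.nonzero(dk);dt=(xs.mean()+200,ys.mean()+120)
w=px2w(p,M,[pr,dt],60)[:,:2]-[559,-278];print(pr,dt,w,np.degrees(np.arctan2(w[:,1],w[:,0])))
hsv=cv2.cvtColor(p["pixels"],cv2.COLOR_RGB2HSV)
ye=((hsv[...,0]>22)&(hsv[...,0]<35)&(hsv[...,1]>150)&(hsv[...,2]>90)).astype(np.uint8)
n=np.argwhere(ye[150:280,260:380])[:,::-1]+[260,150]
W=px2w(p,M,n,57)[:,:2].astype(np.float32);print(cv2.minEnclosingCircle(W))
E
python3 -m crank '[{"offset":[0,0,0],"spin":-1},{"offset":[0,0,0],"spin":-2},{"offset":[0,0,0],"spin":-2},{"offset":[0,0,0],"spin":-2},{"offset":[0,0,0],"spin":-2},{"offset":[0,0,0],"spin":-2},{"offset":[0,0,0],"spin":-2},{"offset":[0,0,0],"spin":-2}]'
python3 - <<'E'
from h import *
s=manip.read_state();print(s['wrist_force'],s['moment'],np.degrees(s["eef_rot"]))
E
```

```text
(np.float64(308.9318181818182), np.float64(210.22727272727275)) (np.float64(305.5806451612903), np.float64(196.06451612903226)) [[ 1.01990279 24.3480418 ]
 [ 2.64572521 35.36055002]] [87.60136837 85.72102364]
((559.908203125, -274.8863525390625), 36.30554962158203)
clock: 15.65
eef_pos: [558.0, -278.5, 156.5]
eef_rot: [3.139, 0.002, 1.167]
wrist_force: [-4.7, 0.3, 1.0]
finger_gap: 23.7
[-4.74909933  0.25925089  0.99043604] [0.04750271 1.65885345 0.23837198] [1.79850619e+02 1.15485430e-01 6.68906635e+01]
```

```bash
python3 -m crank '[{"offset":[0,0,0],"spin":-1},{"offset":[0,0,0],"spin":-2},{"offset":[0,0,0],"spin":-3},{"offset":[0,0,0],"spin":-3},{"offset":[0,0,0],"spin":-3},{"offset":[0,0,0],"spin":-3},{"offset":[0,0,0],"spin":-3},{"offset":[0,0,0],"spin":-3}]'
python3 - <<'E'
from h import *
s=manip.read_state();print(s['wrist_force'],s['moment'],np.degrees(s["eef_rot"]))
s,p,M=shot("t3.png")
im=p["pixels"].astype(int)[120:420,200:440]
R,G,B=im[...,0],im[...,1],im[...,2]
red=(R>150)&(G<80)&(B<80); red[120:]=0
ys,xs=np.nonzero(red);w=px2w(p,M,[(xs.mean()+200,ys.mean()+120)],60)[:,:2]-[559,-278];print(w,np.degrees(np.arctan2(w[:,1],w[:,0])))
E
```

```text
clock: 16.32
eef_pos: [558.0, -278.4, 156.5]
eef_rot: [3.139, 0.002, 1.114]
wrist_force: [-4.4, -0.7, 1.0]
finger_gap: 23.7
[-4.38354021 -0.69527176  1.00786984] [0.15041257 1.62183278 0.3243279 ] [1.79855008e+02 1.12926230e-01 6.38492831e+01]
[[ 1.24226077 24.36458796]] [87.0812263]
```

At the stop: the torque climbs steadily while the pointer stays put. Backing off inside the free play and lifting out.

```bash
python3 -m crank '[{"offset":[0,0,0],"spin":3},{"offset":[0,0,0],"spin":6},{"offset":[0,0,0],"spin":9},{"offset":[0,0,0],"spin":12},{"offset":[0,0,0],"spin":14},{"offset":[0,0,0],"spin":14},{"offset":[0,0,0],"spin":14},{"offset":[0,0,0],"spin":14}]'
python3 -c "
from cell import manip
s=manip.read_state();print(s['wrist_force'],s['moment'])"
python3 -m crank '[{"offset":[0,0,0.01],"spin":0},{"offset":[0,0,0.02],"spin":0},{"offset":[0,0,0.03],"spin":0},{"offset":[0,0,0.05],"spin":0},{"offset":[0,0,0.07],"spin":0},{"offset":[0,0,0.09],"spin":0},{"offset":[0,0,0.09],"spin":0},{"offset":[0,0,0.09],"spin":0}]'
python3 - <<'E'
from h import *
s,p,M=shot("t4.png");P=s["eef_pos"];print(P,np.degrees(s["eef_rot"]),s["joints"])
cv2.imwrite("pics/t4c.png",cv2.resize(p["pixels"][100:400,180:460,::-1],None,fx=2,fy=2,interpolation=cv2.INTER_CUBIC))
E
```

```text
clock: 17.03
eef_pos: [558.2, -278.4, 156.5]
eef_rot: [3.138, 0.002, 1.357]
wrist_force: [-2.1, 0.3, -1.3]
finger_gap: 23.8
[-2.08633864  0.31724006 -1.32429047] [-0.22266372  0.45683802  0.01170582]
clock: 17.7
eef_pos: [558.6, -278.6, 247.7]
eef_rot: [3.136, 0.003, 1.357]
wrist_force: [-0.1, 0.4, -3.4]
finger_gap: 24.0
[ 558.58554348 -278.56928893  247.70608694] [1.79664979e+02 1.51127218e-01 7.77449296e+01] [-5.20955760e-01  4.39510633e-01  1.23440869e+00 -7.51366094e-04
  1.46130239e+00 -3.06992417e-01]
```

View pics/t4c.png

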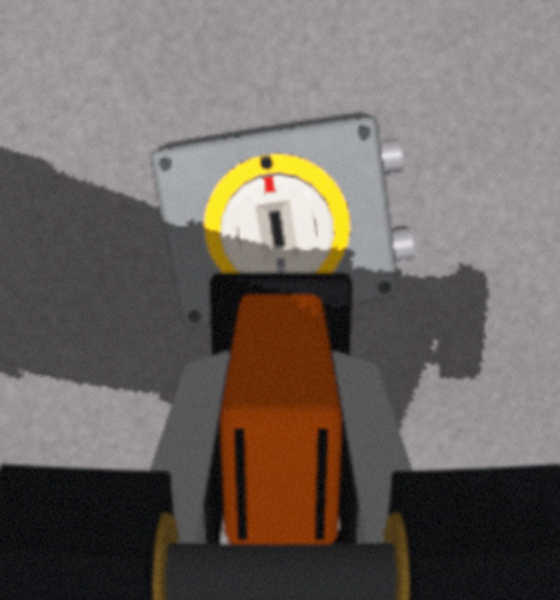

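The pointer (269,184), dot (266,162) and slot centre (277,229) are collinear. Next I check the selector angle and the driver-in-hand pose numerically, and read the blue one from the top camera.

```bash
python3 - <<'E'
from h import *
s,p,M=shot("t5.png");P=s["eef_pos"];ang=lambda d:np.degrees(np.arctan2(d[1],d[0])).round(1)
f=lambda a,z:px2w(p,M,np.array(a)/2+[180,100],z)[:,:2]
d=f([(269,184),(266,162)],60)
m=f([(257,205),(291,200)],60);l=f([(268.5,212),(278,210),(285.5,245),(277,248)],49);c=l.mean(0);print("slot centre",c,"slot dir",ang(l[0]-l[3]),ang(l[1]-l[2]),"ptr,dot about 559,-278",ang(d[0]-[559,-278]),ang(d[1]-[559,-278]),"about c",ang(d[0]-c),ang(d[1]-c))
st=f([(239,430),(243,538),(321,430),(320,538)],P[2]+51);print("stripes off",(st-P[:2]).mean(0),ang(st[0]-st[1]),ang(st[2]-st[3]),"yaw",np.degrees(s["eef_rot"][2]))
g=f([(215,276),(351,276)],P[2]-29);print("guard edge",(g-P[:2]).round(1),ang(g[1]-g[0]))
E
```

```text
slot centre [ 558.17455133 -278.65454312] slot dir 90.6 89.6 ptr,dot about 559,-278 88.8 87.7 about c 87.0 86.4
stripes off [ 0.68360311 -1.42451099] 78.2 78.6 yaw 77.74771267642964
guard edge [[-13.1  23.9]
 [ 25.6  15.4]] -12.3
```

```bash
python3 -m crank '[{"offset":[-0.008,-0.035,0],"spin":0},{"offset":[-0.016,-0.07,0],"spin":0},{"offset":[-0.016,-0.074,0],"spin":0},{"offset":[-0.016,-0.074,0],"spin":0},{"offset":[-0.016,-0.074,0],"spin":0},{"offset":[-0.016,-0.074,0],"spin":0},{"offset":[-0.016,-0.074,0],"spin":0},{"offset":[-0.016,-0.074,0],"spin":0}]'
cat > sel.py <<'E'
from h import *
def sel(p,M,zc=57):
    hsv=cv2.cvtColor(p["pixels"],cv2.COLOR_RGB2HSV);H,S,V=[hsv[...,i].astype(int) for i in range(3)]
    u,v=w2px(p,M,[[559,-278,60]])[0].astype(int)
    w=np.zeros(H.shape,bool);w[max(0,v-50):v+50,u-50:u+50]=1
    ye=((H>22)&(H<33)&(S>150)&(V>80)&w).astype(np.uint8)
    hull=cv2.convexHull(np.argwhere(ye)[:,::-1].astype(np.int32))[:,0]
    W=px2w(p,M,hull+0.0,zc)[:,:2].astype(np.float32);c,r=cv2.fitEllipse(W)[:2]
    inside=np.zeros(H.shape,np.uint8);cv2.fillConvexPoly(inside,hull,1)
    pt=lambda m,z:px2w(p,M,[np.argwhere(m)[:,::-1].mean(0)],z)[0,:2]
    c=np.array(c);red=inside.astype(bool)&((H<8)|(H>172))&(S>150)
    dk=inside.astype(bool)&(V<75)
    n,L,st,ce=cv2.connectedComponentsWithStats(dk.astype(np.uint8))
    comp=[(st[i,4],px2w(p,M,[ce[i]],57)[0,:2]-c,i) for i in range(1,n) if st[i,4]>5]
    a=lambda d:np.degrees(np.arctan2(d[1],d[0])).round(1)
    print("collar",c.round(1),np.round(r,1),"red",red.sum(),a(pt(red,60)-c),np.hypot(*(pt(red,60)-c)).round(1))
    for k,d,i in comp:
        pts=px2w(p,M,np.argwhere(L==i)[:,::-1]+0.0,50)[:,:2].astype(np.float32);q=np.linalg.svd(pts-pts.mean(0),full_matrices=False)[2][0]
        print("dark",k,"r",np.hypot(*d).round(1),"ang",a(d),"axis",a(q)%180)
E
python3 - <<'E'
from sel import *
s,p,M=shot("t6.png");print(s["eef_pos"]);sel(p,M)
E
```

```text
clock: 18.47
eef_pos: [542.3, -351.4, 245.5]
eef_rot: [3.14, 0.001, 1.358]
wrist_force: [-0.5, 0.9, -2.5]
finger_gap: 23.7
[ 542.29912903 -351.35533189  245.45133198]
collar [ 558.8 -278.2] [72.9 73. ] red 22 87.2 24.5
dark 9 r 33.6 ang 86.8 axis 81.3
dark 58 r 0.1 ang 125.7 axis 86.9
```

Measured from above: pointer 87.2°, dot 86.8°, slot 86.9°, so the selector is at its stop. Returning to the rack.

```bash
python3 -m crank '[{"offset":[-0.004,0.02,0],"spin":1},{"offset":[-0.011,0.055,0.002],"spin":2},{"offset":[-0.018,0.09,0.005],"spin":3},{"offset":[-0.025,0.125,0.005],"spin":4},{"offset":[-0.032,0.16,0.005],"spin":5},{"offset":[-0.039,0.195,0.005],"spin":6},{"offset":[-0.046,0.23,0.005],"spin":7},{"offset":[-0.053,0.265,0.005],"spin":8}]'
python3 -m crank '[{"offset":[-0.007,0.036,0],"spin":1},{"offset":[-0.014,0.072,0],"spin":2},{"offset":[-0.021,0.108,0],"spin":3},{"offset":[-0.028,0.144,0],"spin":4},{"offset":[-0.035,0.18,0],"spin":5},{"offset":[-0.042,0.216,0],"spin":6},{"offset":[-0.049,0.25,0],"spin":7},{"offset":[-0.055,0.28,0],"spin":8}]'
python3 -m crank '[{"offset":[-0.006,0.03,0],"spin":1},{"offset":[-0.01,0.06,0],"spin":1},{"offset":[-0.014,0.08,0],"spin":1},{"offset":[-0.015,0.09,0],"spin":1},{"offset":[-0.015,0.093,0],"spin":1},{"offset":[-0.015,0.093,0],"spin":1},{"offset":[-0.015,0.093,0],"spin":1},{"offset":[-0.015,0.093,0],"spin":1}]'
python3 - <<'E'
from h import *
s,p,M=shot("r1.png");print(s["eef_pos"],np.degrees(s["eef_rot"]))
k=manip.masks_of(p,"rack");print([x["conf"] for x in k])
hsv=cv2.cvtColor(p["pixels"],cv2.COLOR_RGB2HSV);print(w2px(p,M,[[418,287,85],[418,287,s["eef_pos"][2]-107]]))
E
```

```text
clock: 19.18
eef_pos: [488.5, -84.6, 250.7]
eef_rot: [3.139, 0.002, 1.499]
wrist_force: [0.3, 0.4, -1.8]
finger_gap: 23.9
clock: 19.85
eef_pos: [432.5, 197.7, 251.1]
eef_rot: [3.138, 0.001, 1.64]
wrist_force: [1.2, -1.0, -2.0]
finger_gap: 23.6
clock: 20.52
eef_pos: [417.8, 289.7, 251.2]
eef_rot: [3.138, 0.001, 1.657]
wrist_force: [1.0, 0.2, -2.0]
finger_gap: 23.7
[417.83526322 289.68578402 251.24959696] [1.79785644e+02 7.12982365e-02 9.49182785e+01]
[0.62]
[[318.74138498 223.31933306]
 [318.7253602  240.0114429 ]]
```

```bash
python3 -m crank '[{"offset":[0.0007,-0.0018,-0.01],"spin":0},{"offset":[0.0007,-0.0018,-0.025],"spin":0},{"offset":[0.0007,-0.0018,-0.035],"spin":0},{"offset":[0.0007,-0.0018,-0.045],"spin":0},{"offset":[0.0007,-0.0018,-0.055],"spin":0},{"offset":[0.0007,-0.0018,-0.065],"spin":0},{"offset":[0.0007,-0.0018,-0.075],"spin":0},{"offset":[0.0007,-0.0018,-0.08],"spin":0}]'
python3 -m crank '[{"offset":[0,0,-0.008],"spin":0},{"offset":[0,0,-0.016],"spin":0},{"offset":[0,0,-0.024],"spin":0},{"offset":[0,0,-0.032],"spin":0},{"offset":[0,0,-0.039],"spin":0},{"offset":[0,0,-0.044],"spin":0},{"offset":[0,0,-0.047],"spin":0},{"offset":[0,0,-0.047],"spin":0}]'
python3 -m crank '[{"offset":[0,0,0],"spin":0},{"offset":[0,0,0],"spin":0},{"offset":[0,0,0],"spin":0},{"offset":[0,0,0],"spin":0},{"offset":[0,0,0],"spin":0},{"offset":[0,0,0],"spin":0},{"offset":[0,0,0],"spin":0},{"offset":[0,0,0],"spin":0}]'
```

```text
clock: 21.28
eef_pos: [418.2, 287.9, 169.7]
eef_rot: [3.139, 0.002, 1.657]
wrist_force: [0.4, 0.9, -2.0]
finger_gap: 23.3
clock: 21.95
eef_pos: [418.2, 287.9, 122.4]
eef_rot: [3.139, 0.002, 1.657]
wrist_force: [0.0, -0.2, -2.2]
finger_gap: 23.8
clock: 22.62
eef_pos: [418.2, 287.9, 122.5]
eef_rot: [3.139, 0.002, 1.657]
wrist_force: [-0.4, -0.8, -1.6]
finger_gap: 23.7
```

In the hole and nearly seated; the weight is still carried. Lowering until contact.

```bash
python3 -m crank '[{"offset":[0,0,-0.0005],"spin":0},{"offset":[0,0,-0.001],"spin":0},{"offset":[0,0,-0.001],"spin":0},{"offset":[0,0,-0.001],"spin":0},{"offset":[0,0,-0.001],"spin":0},{"offset":[0,0,-0.001],"spin":0},{"offset":[0,0,-0.001],"spin":0},{"offset":[0,0,-0.001],"spin":0}]'
```

```text
clock: 23.28
eef_pos: [418.3, 287.9, 121.9]
eef_rot: [3.139, 0.002, 1.657]
wrist_force: [-1.9, -1.5, 5.9]
finger_gap: 23.9
```

Contact felt (Fz +5.9 N). Opening, waiting, then rising straight up.

```bash
python3 -m crank '[{"offset":[0,0,0],"spin":0},{"offset":[0,0,0],"spin":0},{"offset":[0,0,0],"spin":0},{"offset":[0,0,0],"spin":0},{"offset":[0,0,0],"spin":0},{"offset":[0,0,0],"spin":0},{"offset":[0,0,0],"spin":0},{"offset":[0,0,0],"spin":0}]' 1
python3 -m crank '[{"offset":[0,0,0],"spin":0},{"offset":[0,0,0.01],"spin":0},{"offset":[0,0,0.025],"spin":0},{"offset":[0,0,0.05],"spin":0},{"offset":[0,0,0.075],"spin":0},{"offset":[0,0,0.1],"spin":0},{"offset":[0,0,0.115],"spin":0},{"offset":[0,0,0.115],"spin":0}]' 1
python3 - <<'E'
from h import *
s,p,M=shot("f1.png");print(s["eef_pos"],s["finger_gap"],s["clock"])
q=manip.camera("side")["pixels"][:,:,::-1]
a=cv2.resize(p["pixels"][120:300,220:460,::-1],(480,360),interpolation=cv2.INTER_CUBIC);b=cv2.resize(q[80:220,240:380],(320,320),interpolation=cv2.INTER_CUBIC)
cv2.imwrite("pics/f1c.png",np.hstack([a,cv2.copyMakeBorder(b,0,40,0,0,0)]))
for k in ["driver","blue_selector"]:print(k,[(x["location"],round(x["conf"],2)) for x in manip.search_frame(p,k)[:2]])
x,y=418,287.3;print(w2px(p,M,[[x,y,173]]))
E
```

```text
clock: 23.95
eef_pos: [418.3, 287.9, 121.9]
eef_rot: [3.139, 0.002, 1.657]
wrist_force: [0.4, 0.0, 1.1]
finger_gap: 73.6
clock: 24.62
eef_pos: [419.2, 288.5, 240.9]
eef_rot: [3.134, -0.001, 1.657]
wrist_force: [0.4, -0.3, 0.7]
finger_gap: 94.0
[419.22927207 288.4654609  240.87216137] 93.95053605411725 24.6167
driver [([419.2, 296.8, 171.1], 0.93)]
blue_selector []
[[316.48639538 253.04345755]]
```

View pics/f1c.png

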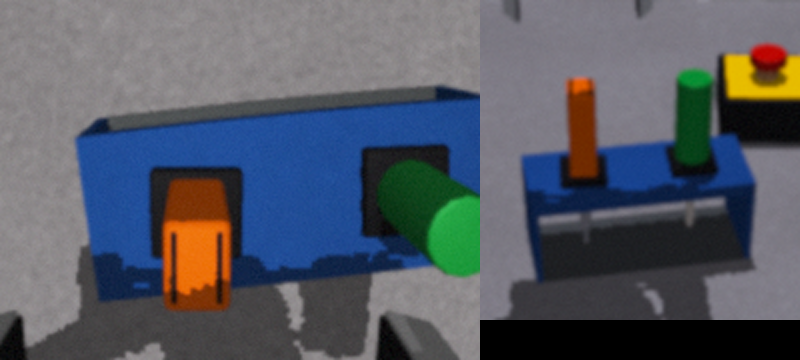

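The driver stands upright with its guard flat on the rack, just as at the start: handle top at about (319,251) in the full wrist frame, predicted (316,253). The gripper is clear, so I hand in.

```bash
python3 -c "
from cell import manip
print(manip.sign_off())"
```

```text
the job is handed in; nothing more can be done
None
```

I took the orange screwdriver from the rack and turned the yellow selector clockwise to its stop. I then put the screwdriver back in the same hole and handed in at about 24.6 s.

- **Yellow selector:** after the blade was out, the pointer measured 87.2°, the stop dot 86.8° and the slot 86.9°, so they agree within measuring error. At the stop the torque climbed to 0.32 N m while the pointer held still. One earlier, rougher reading, with the slot partly hidden, put the slot near 90°. The clear view taken afterwards replaced it.
- **Screwdriver:** lowering ended in a firm contact (+5.9 N) at the same height as the original grip. The last pictures show it upright with its guard flat on the rack, and the gripper open about 70 mm above the handle's top.
- **Blue selector:** the arm only passed over it, with the blade tip well above it. I did not measure its angle again at the end, because it was not found in the last picture.

The highest wrist force I read was about 8 N.

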